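# Mark the pattern and index it to the next notch

### The arm

A 6-joint arm with a two-finger parallel gripper is mounted at the origin on the work surface. World frame = base frame: x ahead of the robot, y to its left, z up, the work surface at z = 0. Lengths are in m, angles in rad, forces in N, time in s.
With the tool pointing down it reaches from about 0.3 to 0.825 m from the base axis. Payload 5.4 kg.
Tool frame: the origin (TCP) lies at the very end of the fingers, on their centre line; the grasp point (between the pads) lies 19 mm behind it; z points along the fingers, x is the direction in which the jaws open and shut, and the axes are right-handed (so a half turn about z gives the same grasp; the last joint's range is limited). The gripper opens to 92 mm and grips with 3 to 60 N. Pads are 20 mm wide; open, the fingers measure 128 mm over their backs; the gripper's body (75 mm by 189 mm) begins 69 mm behind the grasp point.
Start: joints at [-1.476, 0.158, 1.597, -0, 1.386, -0.21], TCP at [0.173, -0.548, 0.215] pointing down, gripper open.
Joint ranges: [-2.91, 2.91], [-0.94, 2.29], [0.18, 2.7], [-1.29, 4.43], [0.17, 2.64], [-3, 3]. Speed limits (rad/s): [2.57, 2.57, 3.14, 3.14, 3.14, 3.14].

### API

Orientations are given as a rotation vector (axis times angle).
In Python, from workcell import bot gives the robot as it stands. Calls block until the motion is done:
- bot.goto(position, orientation): joint-space move of the TCP to a pose.
- bot.line_to(position, rot=None, max_speed=0.15): straight line of the TCP; rot=None keeps the orientation; max_speed is the mean speed in m/s.
- bot.set_joints(angles): joint-space move.
- bot.set_gripper(opening, newtons=None): opening from 0.0 (shut) to 1.0 (fully open); newtons is the grip in N (None keeps the last); returns when the fingers have stopped.
- bot.hold(seconds).
- bot.inverse_kinematics(position, orientation): joint angles nearest the present ones, or None.
- bot.read_camera(name): name is "scene" or "top" or "wrist"; returns a dict with "pixels" (400x640x3 uint8, blue, green, red), "fx", "fy", "cx", "cy" (pixels), "R" (3x3) and "t" (3): a world point X has camera coordinates R X + t. Camera axes: x right, y down, z forward; pixel columns grow to the right and rows downward; lengths in m; the calibration is good to about 2 mm. The wrist camera is an equidistant fisheye: a pixel r from the principal point sees the ray r / f radians off the axis. A picture is of the moment at which its call begins. There is no depth.
A pose or a line that the arm cannot do raises bot.MotionError and nothing moves.
- bot.job_done(): hands the job in, once; it reports no verdict.
Readings, each from a call of its own:
- bot.current_clock(): time.
- bot.current_joints(): joint angles.
- bot.current_joint_vel(): joint speeds.
- bot.current_effort(): joint torques, N m.
- bot.current_ee_pos(): TCP position.
- bot.current_tool_rot(): TCP orientation.
- bot.current_contact_force(): force on the tool from outside, world axes, zero at the start.
- bot.current_ft_torque(): the same for the moment, N m.
- bot.current_opening(): opening from 0.0 (shut) to 1.0 (fully open).
Only numpy, scipy, OpenCV 4.12 (cv2) and the standard library are available. Lean on these libraries where they do the work, as an engineer would, in place of code of your own. Each camera call takes 0.05 s, during which the arm holds its last target. There are 200 camera calls.

### The job

With the carriage of the marking jig left where it stands, take the round mallet and strike the sprung marking pin smartly, all the way down, so it marks the pattern plate; then stand the mallet back upright on the bench and let go of it. After that slide the carriage by its knob along the rails until its ball clicks into the notch, and finish there with the knob still gripped, holding the carriage at the notch; do not disturb the jar, the ring die or the spool.

Things in the scene. Friction and masses are not known exactly. Their poses are not given: they have to be found in the camera images.
- jig: the fixed marking jig: dark steel base 110 x 420 x 12 mm, two bright rails, a bridge for the pin near one end, an end bar at the other. Origin on the bench, on the rails' centre line; y runs along the rails away from the pin (y -130 mm): the carriage slides to +y; z up. The bridge column (x +55 to +85, y -150 to -110 mm) is 100 mm tall, its arm crosses the centre line at y -130.
- pin_top (a point): centre of the top of the sprung marking pin's steel head (a disc 26 mm across, 12 mm thick), 137 mm above the bench when up. The pin moves straight down 15 mm against a spring (about 3 N at the start, 11 N at the bottom) and springs back up.
- pin (a joint): how far the marking pin is pressed down, m: 0 up, 0.015 fully down. A slow squeeze makes no mark: it must move faster than 0.04 m/s on the way down, driven by the mallet.
- mallet_mid (a point): centre, half-way up, of the loose round mallet, about 0.4 kg, 155 mm tall, standing on the flat end of its head. Head: white cylinder 48 mm across, the lower 60 mm; handle: wooden cylinder 24 mm across, the upper 95 mm. This point is 77.5 mm above the flat lower face, which is the face to strike with. z points up the handle.
- knob_mid (a point): centre of the carriage's black upright knob, a cylinder 28 mm across, from 52 to 92 mm above the bench (centre 72), on a thinner stem. The carriage block (94 x 76 mm) below has its top at 44 mm; the thin pattern plate bolted on it (top at 47 mm) reaches from under the knob back below the pin. Axes as the jig's.
- carriage (a joint): carriage travel along the rails, m: 0 at the pin's end, up to 0.14 at the far stop. It starts within 0.012 of 0 and rubs with about 1.5 N. The notch lies somewhere between 0.06 and 0.11.
- detent (a joint): how far the carriage's sprung ball (18 mm, under the knob, hidden) is down, m: under 0.001 riding on the steel bar between the rails, 0.004 in the notch, a 13 mm wide cross groove in that bar, seen from above ahead of the carriage. Within 5 mm of the notch's middle the ball pulls the carriage there against the rubbing if the grip is eased; pushing it out takes 8 to 10 N.
- jar: bystander: glass jar with steel cap, 64 mm across, 85 mm tall, origin at its underside
- die: bystander: round steel ring die, 84 mm across, 32 mm tall, origin at its underside
- spool: bystander: cardboard spool, 56 mm across, 50 mm tall, origin at its underside
Mind the look-alikes: they are no part of the job. What is meant by the part that bears mallet_mid is not purple or red, and is the smaller of those in its own colour.

How it is judged:
On the way, in this order (a step that is already met when the one before it is completed fails the run):
1. the mallet strikes the pin: touching it while the pin moves down faster than 0.04 m/s, the carriage still at its starting place (contact force between mallet and pin above 0.5 N and velocity of joint pin above 0.04 m/s and value of joint pin between 0.001 and 0.012 m and value of joint carriage below 0.025 m).
2. the mallet has driven the pin fully down (within 2.5 mm), the carriage still at its starting place (contact force between mallet and pin above 0.5 N and value of joint pin above 0.0125 m and value of joint carriage below 0.025 m).
3. the mallet stands upright on the bench again, let go and at rest, before the carriage is moved on (height (world z) of mallet_mid between 0.072 and 0.082 m and angle between mallet_mid's own z axis and vertical below 0.1 rad and contact force between the fingers and mallet below 0.1 N and linear speed of mallet below 0.03 m/s and value of joint carriage below 0.03 m), for 0.2 s.
At the end, for the whole second after the job is handed in: The ball is in the notch (at least 2.2 mm down), the carriage still (under 0.01 m/s) and held by the fingers with over 3 N; the pin is back up (within 3 mm); the mallet stands upright on the bench (within 0.1 rad, 5 mm in height), untouched and at rest (value of joint detent above 0.0022 m and velocity of joint carriage between -0.01 and 0.01 m/s and contact force between the fingers and carriage above 3 N and height (world z) of mallet_mid between 0.072 and 0.082 m and angle between mallet_mid's own z axis and vertical below 0.1 rad and contact force between the arm and mallet below 0.1 N and linear speed of mallet below 0.03 m/s and value of joint pin below 0.003 m); the arm keeps its last pose, push and grip.
It fails at once if the pin is pressed with the fingers (contact force between the fingers and pin above 1 N).
It fails at once if a bystander is moved more than 20 mm or tipped (distance of any of jar, die, spool from where it was at the start of the episode above 0.02 m or angle between any of jar, die, spool's own z axis and vertical above 0.4 rad).
It also fails if it takes over 64 s, if anything falls off the work surface, if the arm or the gripper's body presses on something with over 40 N, if the wrist force passes 120 N, or if a joint passes its speed limit or range.

## Working session

There is one attempt and no reset: what is moved stays moved. The work goes in short steps, each a Python script; the robot and the scene stay as the last script left them, time stands still between calls to the robot, and variables do not carry over. Pictures are saved under pics/ and viewed, about 8 in all and at most 12, crops included, and the job is handed in when it is done.

```bash
ls; mkdir -p pics; python3 - <<'E'
from workcell import bot
import cv2,pickle
for n in("scene","top"):
    c=bot.read_camera(n); pickle.dump(c,open(f"pics/{n}.pkl","wb")); cv2.imwrite(f"pics/{n}0.png",c["pixels"])
    print(n,c["fx"],c["cx"],c["cy"],c["R"],c["t"])
E
```

```text
pics
scene 482.9800610829711 322.9250211256546 196.43871397603704 [[ 0.78556297  0.61875018 -0.00624765]
 [ 0.33585084 -0.43483162 -0.83553915]
 [-0.51970668  0.65427034 -0.54939539]] [-0.28812921 -0.14973883  1.29974909]
top 476.37504522033424 319.35559500082985 207.28715307626678 [[ 0.01532436 -0.99982099 -0.01109711]
 [-0.99808795 -0.01463127 -0.06005312]
 [ 0.05988     0.01199617 -0.9981335 ]] [-0.16318737  0.51560843  1.17368971]
```

View pics/scene0.png

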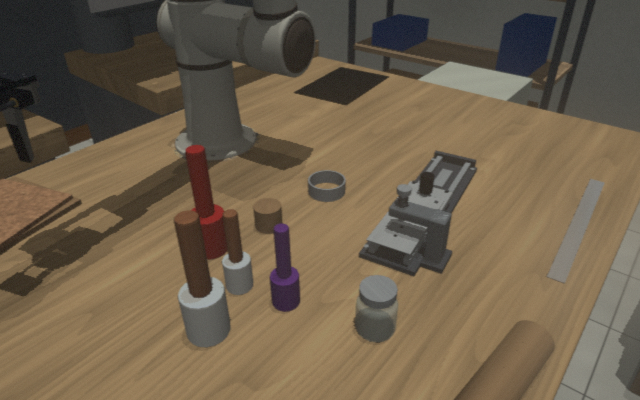

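View pics/top0.png

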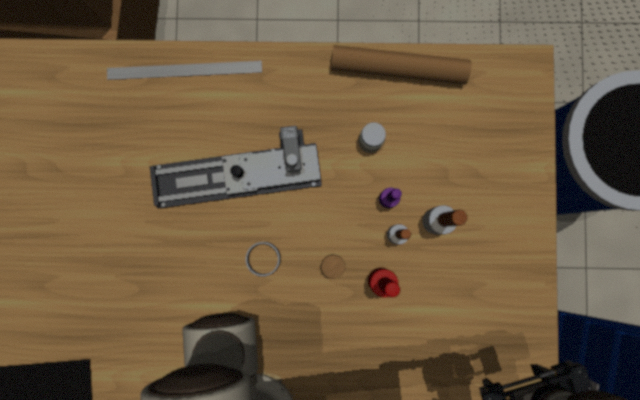

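Candidates for the mallet, as scene pixels: large white (204,310), small white (237,270), purple (285,290), red (212,230). I choose the small white one, at top (399,235). Next I check it in a close crop.

```bash
python3 - <<'E'
import cv2,numpy as np
t=cv2.imread("pics/top0.png");s=cv2.imread("pics/scene0.png")
R=lambda im,x,y,w,h,k:cv2.resize(im[y:y+h,x:x+w],None,fx=k,fy=k,interpolation=cv2.INTER_CUBIC)
a=R(t,145,120,190,90,4.0) #760x360
b=R(t,370,180,100,60,4) #400x240
c=R(s,190,200,90,60,4) # 360x240
c=R(s,200,200,90,60*1,4)
cv2.imwrite("pics/crop1.png",np.vstack([a,np.hstack([b,c])]))
E
```

```text
(no output)
```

View pics/crop1.png

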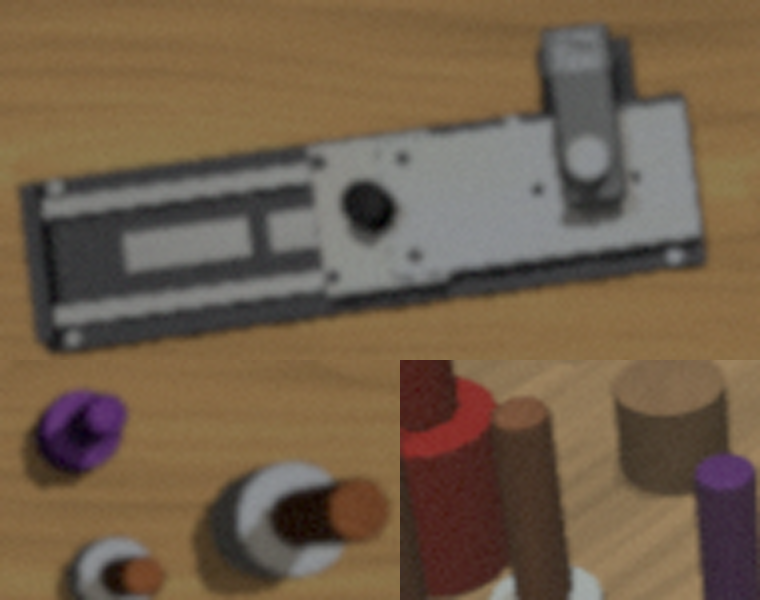

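Small white mallet confirmed: brown handle top at top px (405.5,233.5), scene px (230.6,212.6). Pin head is at top px (291.6,158.9), knob top at (237.6,170.4), groove at (209.6,177.6).

```bash
cat >h.py <<'E'
import numpy as np,pickle,cv2
from scipy.spatial.transform import Rotation as Ro
def onplane(c,uv,z):
    R,t=np.array(c["R"]),np.array(c["t"]); o=-R.T@t
    d=R.T@np.array([(uv[0]-c["cx"])/c["fx"],(uv[1]-c["cy"])/c["fy"],1])
    return o+d*(z-o[2])/d[2]
def down(yaw):  # tool z down, tool x along world yaw
    cx,s=np.cos(yaw),np.sin(yaw)
    return Ro.from_matrix(np.array([[cx,s,0],[s,-cx,0],[0,0,-1.]])).as_rotvec()
E
python3 - <<'E'
from h import *
from workcell import bot
T=pickle.load(open("pics/top.pkl","rb"));S=pickle.load(open("pics/scene.pkl","rb"))
for n,u,v,z in(("mallet",(405.5,233.5),(230.6,212.6),.155),("pin",(291.6,158.9),(404.5,189),.137),("knob",(237.6,170.4),(427.5,175.5),.092),("jar",(372.5,137),(378,290),.085),("spool",(333,266),(268,209),.05),("purple",(393,195),(282,231),.15),("bigwhite",(459,217),(190,222),.22),("red",(391,290),(197,152),.22),("die",(263,259),(326,180),.032)):
    print(n,onplane(T,u,z).round(4),onplane(S,v,z).round(4))
f=lambda x,y:onplane(T,(145+x/4-.4,120+y/4-.4),.012)[:2]
c=[f(22,185),f(40,352),f(706,265)]
print("corners",c, "groove",onplane(T,(209.6,177.6),.02))
d=c[1]-c[2]; print("len",np.linalg.norm(d),np.linalg.norm(c[0]-c[1]),"yaw y axis",np.degrees(np.arctan2(d[1],d[0])))
print(bot.current_tool_rot(),down(0))
for z in(.155,.3,.12): print(bot.inverse_kinematics([.3,-.3,z],down(0)))
E
```

```text
mallet [ 0.4549 -0.3464  0.155 ] [ 0.4581 -0.3461  0.155 ]
pin [ 0.6189 -0.0927  0.137 ] [ 0.6237 -0.0962  0.137 ]
knob [0.5973 0.0368 0.092 ] [0.6016 0.0395 0.092 ]
jar [ 0.6821 -0.2794  0.085 ] [ 0.6946 -0.2854  0.085 ]
spool [ 0.3751 -0.1908  0.05  ] [ 0.3868 -0.198   0.05  ]
purple [ 0.5394 -0.3193  0.15  ] [ 0.5483 -0.3273  0.15  ]
bigwhite [ 0.4899 -0.4449  0.22  ] [ 0.5067 -0.4513  0.22  ]
red [ 0.339  -0.3065  0.22  ] [ 0.3631 -0.3217  0.22  ]
die [ 0.3883 -0.0198  0.032 ] [ 0.3915 -0.0201  0.032 ]
corners [array([0.61661684, 0.27321605]), array([0.51130548, 0.25800174]), array([ 0.57204063, -0.15895527])] groove [0.58796021 0.11988099 0.02      ]
len 0.42135722083511856 0.10640469003374278 yaw y axis 98.28758070206618
[-2.53195272e+00  1.85771655e+00  1.75660545e-03] [3.14159265 0.         0.        ]
[-1.07190899e+00 -1.94858735e-01  2.06634637e+00 -4.44089210e-16
  1.27010502e+00 -1.07190899e+00]
[-1.07190899e+00 -2.95665417e-01  1.86100342e+00 -4.44089210e-16
  1.57625465e+00 -1.07190899e+00]
[-1.07190899e+00 -1.48606799e-01  2.10051459e+00 -4.44089210e-16
  1.18968486e+00 -1.07190899e+00]
```

```bash
python3 - <<'E'
from h import *
from workcell import bot
import cv2
r=down(np.radians(60)); p=np.array([.4565,-.3463,.106])
q=bot.current_ee_pos(); bot.line_to([q[0],q[1],.34],max_speed=.3)
bot.goto([p[0],p[1],.34],r); print(bot.current_joints(),bot.current_clock())
bot.line_to(p,max_speed=.15); print("F",bot.current_contact_force())
bot.set_gripper(0,40); print(bot.current_opening()*92,bot.current_contact_force(),bot.current_clock())
bot.line_to(p+[0,0,.03],max_speed=.1)
print(bot.current_contact_force(),bot.current_opening()*92)
cv2.imwrite("pics/grasp.png",bot.read_camera("scene")["pixels"][60:360,100:500])
E
```

```text
[-8.60640397e-01  1.02864850e-01  1.41538022e+00 -2.56667814e-04
  1.62473840e+00 -1.90634832e+00] 2.1667
F [-0.34203369 -0.6496523  -0.25802754]
23.624476958190677 [ 0.02103416 -0.34474842  0.25656585] 4.9167
[ 0.03458307 -0.36192341 -3.55386808] 23.698773433585103
```

View pics/grasp.png

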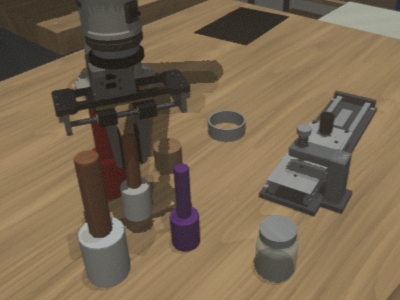

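The small white mallet (crop ~(135,200)) is lifted and upright between the fingers. Next is the strike.

```bash
python3 - <<'E'
from h import *
from workcell import bot
import cv2
pin=np.array([.621,-.094]); up=.106+.137
q=bot.current_ee_pos(); bot.line_to([q[0],q[1],.36],max_speed=.25)
bot.set_gripper(0,60)
bot.line_to([*pin,.36],max_speed=.25)
bot.line_to([*pin,up+.03],max_speed=.15)
bot.hold(.2); print(bot.current_contact_force(),bot.current_ee_pos())
cv2.imwrite("pics/above.png",cv2.resize(bot.read_camera("scene")["pixels"][40:290,300:500],None,fx=2,fy=2))
cv2.imwrite("pics/abovet.png",bot.read_camera("top")["pixels"])
bot.line_to([*pin,up-.0165],max_speed=.2)
print("bottom",bot.current_contact_force(),bot.current_ee_pos(),bot.current_clock())
cv2.imwrite("pics/down.png",cv2.resize(bot.read_camera("scene")["pixels"][40:290,300:500],None,fx=2,fy=2))
a,b=cv2.imread("pics/above.png"),cv2.imread("pics/down.png"); cv2.imwrite("pics/strike.png",np.hstack([a,b])) 
E
```

```text
[-0.44508586  0.51671407 -2.75802167] [ 0.62166849 -0.09426209  0.27459499]
bottom [ 0.83348585 -1.49558785  4.8279364 ] [ 0.62276999 -0.09479815  0.22944363] 9.45
```

View pics/strike.png

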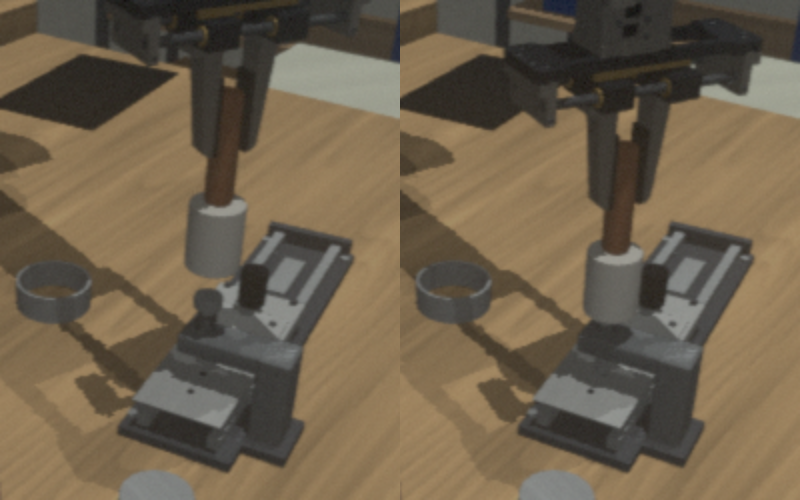

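Net contact force is about 8 N, below the 11 N expected at the bottom, so full depth isn't certain. I strike again, harder.

```bash
python3 - <<'E'
from h import *
from workcell import bot
import cv2
pin=np.array([.619,-.0935]); up=.106+.137
bot.line_to([*pin,up+.03],max_speed=.15); bot.hold(.3)
f0=bot.current_contact_force(); print(f0,bot.current_ee_pos())
bot.line_to([*pin,up-.022],max_speed=.22)
print("bottom",bot.current_contact_force()-f0,bot.current_ee_pos())
for d in(.024,.027,.030,.033):
    bot.line_to([*pin,up-d],max_speed=.1)
    f=bot.current_contact_force()-f0; print(d,f,bot.current_ee_pos(),bot.current_clock())
    if f[2]>22: break
cv2.imwrite("pics/down2.png",cv2.resize(bot.read_camera("scene")["pixels"][40:290,300:500],None,fx=2,fy=2))
bot.line_to([*pin,up+.03],max_speed=.15);bot.hold(.3);print(bot.current_contact_force(),bot.current_ee_pos(),bot.current_opening()*92)
cv2.imwrite("pics/after.png",cv2.resize(bot.read_camera("scene")["pixels"][40:290,300:500],None,fx=2,fy=2))
cv2.imwrite("pics/strike2.png",np.hstack([cv2.imread("pics/down2.png"),cv2.imread("pics/after.png")]))
E
```

```text
[ 0.92645934  1.22762084 -2.48987567] [ 0.61849488 -0.09334244  0.27165645]
bottom [ 1.8654151  -1.47288117  8.65630497] [ 0.62189375 -0.09422114  0.22464176]
0.024 [ 0.3305621  -1.41722055 12.34855946] [ 0.62206398 -0.09430806  0.22369578] 10.8917
0.027 [-2.81957066 -0.0799465  22.34046493] [ 0.62254914 -0.09446416  0.22354519] 11.1417
[-0.1611098  -0.56549483 -3.93376129] [ 0.61853996 -0.09334489  0.27174759] 23.392397790620024
```

View pics/strike2.png

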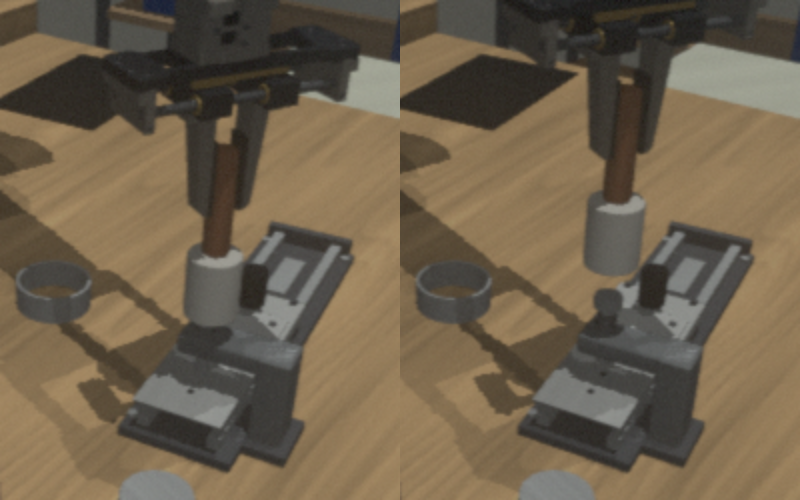

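That was a clear stop: force jumped 12→22 N with the TCP stalled at 0.2236, and the pin is back up in the right-hand picture. I add one fast full-depth blow so it is smart all the way down, then put the mallet back.

```bash
python3 - <<'E'
from h import *
from workcell import bot
import cv2
pin=np.array([.619,-.0935]); up=.106+.137
f0=bot.current_contact_force()
bot.line_to([*pin,up-.027],max_speed=.25)
print("bottom",bot.current_contact_force()-f0,bot.current_ee_pos())
bot.line_to([*pin,.36],max_speed=.2)
h=np.array([.4565,-.3463]); r=down(np.radians(60))
bot.line_to([*h,.36],r,max_speed=.25)
bot.line_to([*h,.125],max_speed=.15); bot.hold(.3)
f0=bot.current_contact_force(); print(f0,bot.current_ee_pos(),bot.current_opening()*92)
z=.115
while z>.09:
    bot.line_to([*h,z],max_speed=.03)
    f=bot.current_contact_force()-f0
    if f[2]>2.5: break
    z-=.001
bot.hold(.2)
print("placed",z,bot.current_contact_force()-f0,bot.current_ee_pos(),bot.current_ft_torque(),bot.current_clock())
s=bot.read_camera("scene")["pixels"][150:310,150:310]
cv2.imwrite("pics/place.png",cv2.resize(s,(600,600),interpolation=cv2.INTER_CUBIC))
E
```

```text
bottom [ 3.00788821 -0.89558087  8.13351127] [ 0.62247756 -0.09463215  0.22011599]
[-0.54273943 -0.78539062 -3.89507037] [ 0.45661037 -0.34646656  0.12533103] 23.416232206850463
placed 0.09599999999999999 [0.35149727 1.92854955 8.46298159] [ 0.45682584 -0.34659149  0.09689441] [ 0.56935891  0.28099625 -0.04274744] 22.1167
```

View pics/place.png

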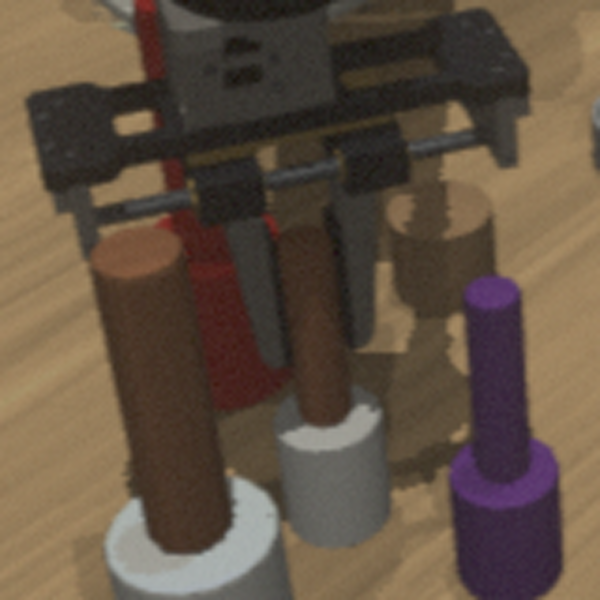

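The mallet stands parallel to its neighbours, with its base on the bench at crop ~(335,540). I release it and check.

```bash
python3 - <<'E'
from h import *
from workcell import bot
import cv2
bot.set_gripper(.5,10);bot.set_gripper(1.0)
q=bot.current_ee_pos(); bot.line_to([.4565,-.3463,q[2]+.08],max_speed=.1); bot.line_to([.4565,-.3463,.34],max_speed=.25)
bot.goto([.5,-.05,.34],down(np.radians(8.5)+np.pi)) if 0 else bot.line_to([.42,-.15,.34],max_speed=.25)
print(bot.current_clock(),bot.current_contact_force())
for y in (8.5,98.5,-81.5,188.5):
    for p in([.60,.038,.2],[.59,.12,.055]): print(y,bot.inverse_kinematics(p,down(np.radians(y))))
T=bot.read_camera("top");S=bot.read_camera("scene")
R=lambda im,x,y,w,h,k:cv2.resize(im[y:y+h,x:x+w],None,fx=k,fy=k,interpolation=cv2.INTER_CUBIC)
a=R(T["pixels"],145,120,190,90,4);b=R(T["pixels"],370,180,100,60,4);c=R(S["pixels"],190,190,90,60*1,4)
c=cv2.resize(S["pixels"][190:310,190:370],(360,240))
cv2.imwrite("pics/chk.png",np.vstack([a,np.hstack([b,c])]))
E
```

```text
26.2 [-0.38291442 -0.5449608  -0.07369931]
8.5 [-1.37531179e-01  2.35994767e-01  1.53687494e+00 -4.44089210e-16
  1.36872294e+00 -2.85884166e-01]
8.5 [ 1.69488605e-04  3.94976622e-01  1.64422249e+00 -4.44089210e-16
  1.10239354e+00 -1.48183498e-01]
98.5 [-1.37531179e-01  2.35994767e-01  1.53687494e+00 -4.44089210e-16
  1.36872294e+00 -1.85668049e+00]
98.5 [ 1.69488605e-04  3.94976622e-01  1.64422249e+00 -4.44089210e-16
  1.10239354e+00 -1.71897982e+00]
-81.5 [-1.37531179e-01  2.35994767e-01  1.53687494e+00 -4.44089210e-16
  1.36872294e+00  1.28491216e+00]
-81.5 [ 1.69488605e-04  3.94976622e-01  1.64422249e+00 -4.44089210e-16
  1.10239354e+00  1.42261283e+00]
188.5 [-1.37531179e-01  2.35994767e-01  1.53687494e+00 -4.44089210e-16
  1.36872294e+00  2.85570849e+00]
188.5 [ 1.69488605e-04  3.94976622e-01  1.64422249e+00 -4.44089210e-16
  1.10239354e+00  2.99340916e+00]
```

View pics/chk.png

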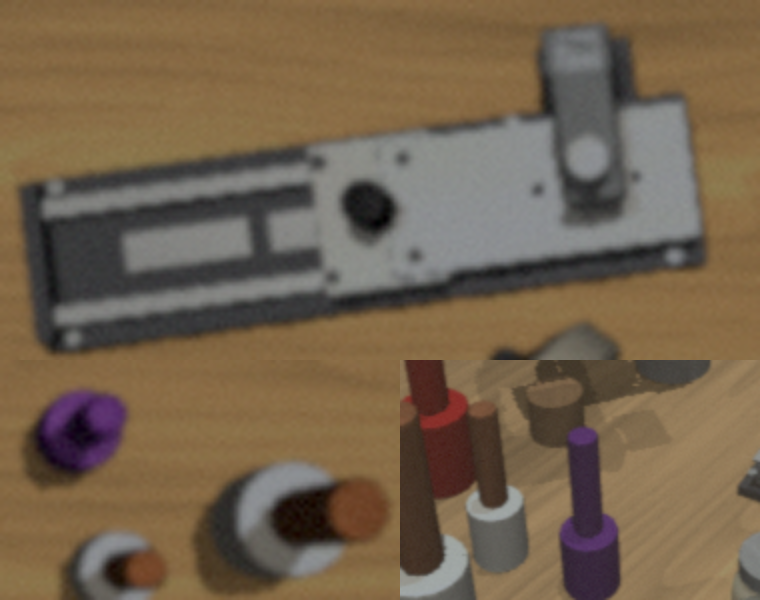

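The mallet stands upright where it was: handle top at top crop (145,568), and upright in the scene crop at (495,520). Carriage and jar haven't moved. Next is the knob, with the jaws across the rails.

```bash
python3 - <<'E'
from h import *
from workcell import bot
import cv2
r=down(np.radians(8.5)); k=np.array([.599,.038]); u=np.array([-np.sin(np.radians(8.5)),np.cos(np.radians(8.5))])
bot.goto([*k,.25],r); bot.line_to([*k,.059],max_speed=.12); bot.hold(.2)
f0=bot.current_contact_force(); print(f0)
bot.set_gripper(0,40); bot.hold(.2)
P=np.array(bot.current_ee_pos()); print(bot.current_opening()*92,bot.current_contact_force()-f0,P,bot.current_clock())
lat=np.array([u[1],-u[0]])
for s in (.02,.04,.06,.066,.070,.073,.076,.078,.080,.082,.084):
    bot.line_to([*(k+u*s),.059],max_speed=.06); 
    F=(bot.current_contact_force()-f0); p=np.array(bot.current_ee_pos())
    print(s,"along %.2f lat %.2f z %.2f"%(F[:2]@u,F[:2]@lat,F[2]),((p-P)[:2]@u).round(4),round(bot.current_clock(),2))
    if abs(F[:2]@u)>9 : break
T=bot.read_camera("scene"); cv2.imwrite("pics/slide.png",cv2.resize(T["pixels"][60:290,320:520],None,fx=2.6,fy=2.6))
E
```

```text
[-0.2107737  -0.06127138  0.51117429]
27.33242501148327 [ 5.28445674  1.19194752 -3.70381598] [0.60036409 0.03817629 0.05909466] 30.675
0.02 along 1.46 lat 5.89 z -4.56 0.0205 31.16
0.04 along 1.46 lat 4.98 z -3.80 0.0405 31.64
0.06 along 1.67 lat 4.83 z -3.53 0.0605 32.12
0.066 along 0.42 lat 5.12 z -3.93 0.0663 32.38
0.07 along -1.12 lat 5.30 z -5.22 0.0701 32.62
0.073 along 0.60 lat 5.92 z -4.10 0.0732 32.88
0.076 along 4.31 lat 5.87 z -4.52 0.0777 33.12
0.078 along 1.78 lat 5.20 z -4.50 0.0785 33.38
0.08 along -3.58 lat 4.94 z -4.59 0.079 33.62
0.082 along -7.66 lat 5.22 z -3.60 0.0799 33.88
0.084 along -4.80 lat 4.46 z -4.69 0.0822 34.12
```

View pics/slide.png

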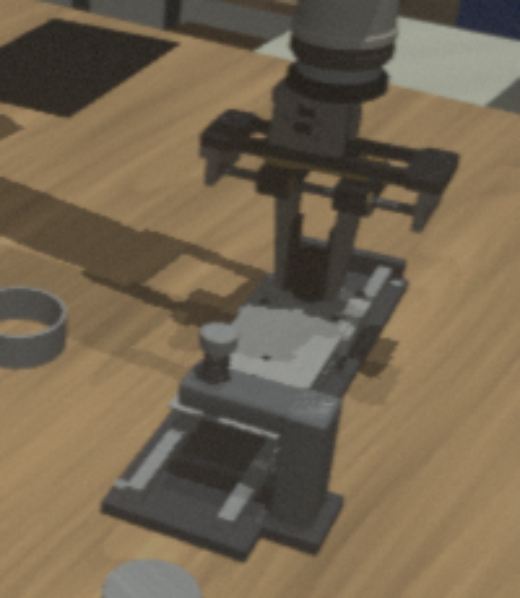

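Slide signature: pulled forward at 0.076 (+4.3 N), zero near 0.0786, resisted at 0.082 (−7.7 N), then the resistance fell off. So the notch's middle is about 0.0786. I go back there, ease the grip so the ball centres itself, regrip and probe gently.

```bash
python3 - <<'E'
from h import *
from workcell import bot
import cv2
k=np.array([.599,.038]); a=np.radians(8.5);u=np.array([-np.sin(a),np.cos(a)]);lat=np.array([u[1],-u[0]]);f0=np.array([-.21,-.06,.51])
P=np.array([.60036,.03818])
def rep(n):
    F=bot.current_contact_force()-f0; p=np.array(bot.current_ee_pos())
    print(n,"along %.2f lat %.2f z %.2f"%(F[:2]@u,F[:2]@lat,F[2]),((p[:2]-P)@u).round(4),round(bot.current_opening()*92,1),round(bot.current_clock(),2))
go=lambda s:bot.line_to([*(k+u*s),.059],max_speed=.03)
rep("before")
for s in(.0815,.0785): go(s);rep(s)
bot.hold(.2); bot.set_gripper(.34,5); bot.hold(.4); rep("eased")
bot.set_gripper(0,40); bot.hold(.3); rep("regrip")
for d in(.0015,.003,.0015,0,-.0015,-.003,-.0015,0): go(.0785+d); bot.hold(.15); rep(.0785+d)
T=bot.read_camera("top"); cv2.imwrite("pics/fin.png",cv2.resize(T["pixels"][110:220,140:420],None,fx=2.8,fy=2.8))
E
```

```text
before along -6.01 lat 5.07 z -4.76 0.0823 27.2 34.17
0.0815 along -6.15 lat 4.93 z -3.97 0.0799 27.4 34.42
0.0785 along 0.06 lat 5.36 z -4.20 0.0785 27.8 34.67
eased along 1.21 lat 1.11 z -0.36 0.0785 31.1 35.55
regrip along 0.65 lat 5.44 z -4.38 0.0785 26.9 36.08
0.08 along -3.62 lat 5.06 z -3.69 0.0788 27.0 36.48
0.0815 along -7.22 lat 3.61 z -5.13 0.079 27.2 36.88
0.08 along -3.17 lat 4.96 z -4.51 0.0788 27.4 37.28
0.0785 along 0.11 lat 5.99 z -4.49 0.0785 27.5 37.68
0.077 along 4.84 lat 6.38 z -4.00 0.0783 27.7 38.08
0.0755 along 8.35 lat 6.25 z -3.29 0.0779 27.2 38.48
0.077 along 4.37 lat 5.49 z -3.78 0.0782 27.4 38.88
0.0785 along 0.72 lat 5.59 z -4.18 0.0785 27.9 39.28
```

Restoring force is symmetric: ±3 mm of command gives only ±0.5 mm of motion at about ±8 N, so the ball is seated. One last look before handing in.

```bash
python3 - <<'E'
from workcell import bot
import cv2,numpy as np
t=bot.read_camera("top")["pixels"];s=bot.read_camera("scene")["pixels"]
cv2.imwrite("pics/fin2.png",np.vstack([cv2.resize(t[110:310,140:480],(510,300)),cv2.resize(s[140:350,150:500],(500,300))[:, :500] if 0 else cv2.resize(s[140:350,150:507],(510,300))]))
E
```

```text
(no output)
```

View pics/fin2.png

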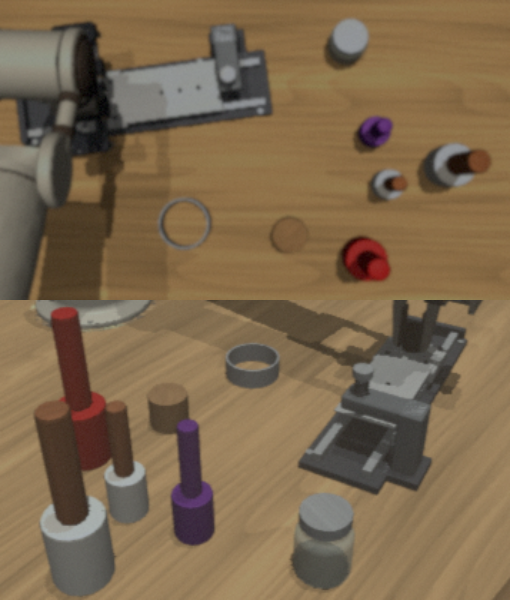

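The picture shows everything in place: mallet upright at scene crop (125,490), pin up at (365,375), jar, die and spool unmoved, and the carriage under the gripper.

```bash
python3 - <<'E'
from workcell import bot
bot.job_done(); print(bot.current_clock())
E
```

```text
the job is handed in; nothing more can be done
the job is handed in; nothing more can be done
```

The job is handed in. I gave no verdict-bearing check beyond the readings below, and the simulator reports none. By my checks every step was met, at about 39 s of the 64 s allowed.

- **Strike:** I took the small white mallet and struck the pin three times. The first blow read only about 8 N, so I couldn't be sure it reached the bottom. The second ran onto a clear hard stop: force rose from 12 to over 22 N with the arm stalled, though its last few millimetres were pressed slowly. The third was one fast stroke, but it ended at about 8 N with the mallet slipped further in the grip, so its depth is unproven. Pin speed was not measured; I infer it from the commanded 0.2–0.25 m/s.
- **Mallet back:** The mallet slipped about 7–9 mm in the fingers during the blows, so I lowered it until it touched the bench and then let go. The last picture shows it standing upright where it was.
- **Carriage:** I slid it about 78.5 mm, eased the grip so the ball could centre itself, and regripped at 40 N. Commanding ±3 mm moved it only about 0.5 mm, with a symmetric push back of 7–8 N, so the ball is seated in the notch.
- **Everything else:** In the last picture the pin is back up and the jar, die and spool look unmoved. A steady sideways force of about 5 N remained on the grip from a slightly off-centre grasp.

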